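# Open the child-resistant can of blade cleaner and fit its pour spout

### The arm

A 6-joint arm with a two-finger parallel gripper is mounted at the origin on a cart in front of the work surface, level with it; the furniture and walls round the work are solid. World frame = base frame: x ahead of the robot, y to its left, z up, the work surface at z = 0. Lengths are in mm, angles in rad, forces in N, time in s.
With the tool pointing down it reaches from about 350 to 875 mm from the base axis. Payload 4.2 kg.
Tool frame: the origin (TCP) lies between the finger pads, 19 mm behind the fingertips; this is the grasp point; z points along the fingers, y is the line along which they close (so a half turn about z gives the same grasp; the last joint's range is limited). The gripper opens to 85 mm and grips with 20 to 120 N. Pads are 22 mm wide; open, the fingers measure 114 mm over their backs; the gripper's body (76 mm by 85 mm) begins 54 mm behind the grasp point. The pads swing forward as they close: fully open they stand 13 mm farther back than shut.
Start: joints at [1.462, 0.385, 0.008, 0, -1.194, -0.259], TCP at [224.694, 583.191, 250.012] pointing down, gripper open.
Joint ranges: [-3.14, 3.14], [-1.21, 2.06], [-1.07, 1.41], [-3.16, 2.05], [-2.99, -0.16], [-3.1, 3.1]. Speed limits (rad/s): [2.79, 2.79, 3.14, 3.14, 3.14, 3.14].

### API

Orientations are given as a unit quaternion [x, y, z, w].
In Python, from bench import * gives the robot as it stands.
- The arm moves only by the tool carry_out, never from a script. Its argument "motion" is a list of rows, each a list of 7 numbers: the turn, a rotation vector about the tool's x, y, z in rad, then the shift along the tool's x, y, z in mm, then the opening, from -1 (shut) to 1 (fully open), so that 0 is half open. A call has 1 to 5 rows; each row is the pose to reach, as a shift and turn from the pose commanded when the call began, along the tool's axes at that moment; what a row does not reach only later rows make up. A row lasts 1/8 s, in which the tool goes at most 62.5 mm and 10.7 degrees, less where a joint would pass 70% of its speed; a pose out of reach is approached as far as the arm can. A call with a gripper value outside its range is refused whole. The fingers move at their own pace and stop on an object; the grip force is fixed at half the most. Time passes only in rows, so rows that repeat a pose let the fingers close. It gives the time, the measured TCP pose, the force, the opening and the grip force at its end, in the units of the state.
- read_state(): the state, without advancing time (a new reading comes with each control period).
- get_image(name): name is "scene" or "top"; returns a dict with "color" (480x640x3 uint8, blue, green, red), "mtx" (3x3 intrinsics, pixels), "k1" (the pictures are not rectified: a ray, as slopes to the right and down, at radius r is drawn at 1 + k1 r^2 times it, then the intrinsics apply), "position" and "orientation" of the camera in the world. Camera axes: x right, y down, z forward; pixel columns grow to the right and rows downward; lengths in mm; the calibration is good to about 2 mm. A picture is of the moment at which its call begins. There is no depth.
- job_done(): hands the job in; it is judged then, once.
The state is a dict: "clock": time; "joints": joint angles; "joint_vel": joint speeds; "joint_efforts": joint torques, N m; "position": TCP position; "ee_rot": TCP orientation; "contact_force": force on the tool from outside, world axes, zero at the start; "wrist_torque": the same for the moment, N m; "gripper_width": finger opening in mm; "grasp_force": force on a finger pad.
Only numpy, scipy, OpenCV 4.12 (cv2) and the standard library are available. Lean on these libraries where they do the work, as an engineer would, in place of code of your own. Each camera call takes 0.05 s, during which the arm holds its last target. There are 200 camera calls.

### The job

Open the blue can of blade cleaner: press its red child-resistant cap down hard, keep it pressed while you turn it anticlockwise until it just meets its stop, never forcing it against lock or stop, and lift it off. Stand the wet cap the right way up on the loose wooden block, so that it does not mark the iron table. Then fit the yellow pour spout upright and fully home in the mouth of the can, and leave the other things on the table where they lie.

Things in the scene. Friction and masses are not known exactly. Their poses are not given: they have to be found in the camera images.
- can: Blue and white square can, 62 x 90 mm, top panel at 105 mm, in a dark steel cradle (70 x 98 mm, with 20 mm ears at both y ends) that magnets hold to the table: it does not move. Origin: centre of the cradle's underside; z up, y along the long side. A white neck with bayonet tabs stands under the cap; after opening, its bore is 25 mm wide and 29 mm deep.
- cap: Red fluted cap, 54 mm wide, 37.5 mm tall, 90 g, two white arrows on top. Origin: centre of its underside, z up; closed it is 119 mm above the can's origin and 14 mm over the can's top panel. A sprung liner (8 N at the start, 0.8 N more per mm) holds it up in its lock. Pushed 2.5 to 9 mm it clears the lock, 1.5 mm lower it bottoms hard; this depth differs from can to can and cannot be seen.
- cap_grip (a point): On the cap's axis, 26 mm over its underside: good TCP height (grip 60 N). Held at the bottom (16 to 20 N) the cap turns easily (0.1 N m) to a hard stop 0.68 to 1.43 rad anticlockwise (from above), differing and unseen; it lifts free only in the last 0.12 rad before that stop. Feel the stop at 0.2 to 0.3 N m; 0.8 N m is too much. Closing fingers already press the cap down some 6 N.
- can_mouth (a point): Centre of the rim of the can's neck, 134 mm above the can's origin; axes as the can's.
- rest_block: Loose block of light wood, 70 (x) x 140 (y) x 45 mm. Origin: centre of its underside.
- spout: Yellow pour spout, 60 g, 82 mm tall, standing upright on its black plug. Origin: centre of the plug's end, z up. Plug 21.6 mm wide and 20 mm long with a bevelled end, flange 40 mm wide at 20 to 26 mm, ribbed collar 30 mm wide at 26 to 56 mm (grip it at 41 mm), tapered nozzle above. Fully home the flange rests on the neck's rim and the origin is 20 mm below the mouth.
- push_shoe: Cream moulded hold-down arm, 60 x 273 x 39 mm, lying by the saw blade. Origin: centre of its underside. Leave it.
- tape_measure: Yellow tape measure, 33 x 94 x 63 mm, at the right front. Origin: centre of its underside. Leave it.
- offcut_wedge: Small bevelled wood offcut, 30 x 83 x 18 mm, at the left. Origin: centre of its underside. Leave it.
- offcut_cube: Small wood block, 40 x 45 x 38 mm, at the right. Origin: centre of its underside. Leave it.

How it is judged:
By the outcome, as a careful person would: the job done as asked, in the order asked, and still so for the second after the job is handed in, with the robot touching nothing.
It also fails if it takes over 72 s, if anything falls off the work surface, if the arm or the gripper's body presses on something with over 40 N, if the wrist force passes 120 N, or if a joint passes its speed limit or range.

## Working session

There is one attempt and no reset: what is moved stays moved. The work goes in short steps, Python scripts to look and compute and a tool call to move; the robot and the scene stay as the last step left them, time stands still between calls to the robot, and variables do not carry over. Pictures are saved under pics/ and viewed, at most 12 in all, crops included, and the job is handed in when it is done.

Besides the shell and the picture viewer there is one more tool, called after "Call:" by a JSON object that holds its "name" and its "arguments". carry_out: Moves the arm, as the interface text tells. Its arguments: {"type":"object","properties":{"motion":{"type":"array"}},"required":["motion"]}

```bash
ls; mkdir -p pics; python3 - <<'E'
from bench import *
import cv2
for n in("scene","top"):
    d=get_image(n); cv2.imwrite(f"pics/{n}0.png",d["color"]); print(n,d["mtx"],d["k1"],d["position"],d["orientation"])
print(read_state())
E
```

```text
pics
scene [[590.22567893   0.         309.35623426]
 [  0.         590.22567893 243.85126269]
 [  0.           0.           1.        ]] 0.06132237877224252 [   4.23891127 -860.51110631  723.2531619 ] [ 0.82563937 -0.34100883  0.17320326 -0.4147689 ]
top [[586.25052512   0.         319.93943469]
 [  0.         586.25052512 240.89495238]
 [  0.           0.           1.        ]] -0.04566754987929726 [ 490.37424104 -304.4202753  1403.71950766] [ 0.71393271 -0.69962323  0.01622795 -0.02375027]
{'clock': 0.1, 'joints': array([ 1.46162450e+00,  3.85500151e-01,  6.78255572e-03, -4.40783063e-04,
       -1.19400183e+00, -2.58592443e-01]), 'joint_vel': array([-1.93555654e-03, -2.97561516e-04,  3.01565941e-03,  1.98595651e-03,
       -2.68721573e-05,  9.45082107e-04]), 'joint_efforts': array([-9.67827473e-04, -3.93316376e+01,  1.88931763e+01,  4.19801205e+00,
       -2.53793834e-03,  3.91759542e-06]), 'position': array([224.51809879, 582.77069814, 249.02556031]), 'ee_rot': array([ 9.83125922e-01, -1.82927457e-01, -1.32510444e-04,  9.74157718e-04]), 'contact_force': array([-0.37954417,  0.14992146, -0.23510357]), 'wrist_torque': array([-0.01803473, -0.00898972, -0.00297205]), 'grasp_force': 0.0, 'gripper_width': 85.39100831324372}
```

View pics/scene0.png

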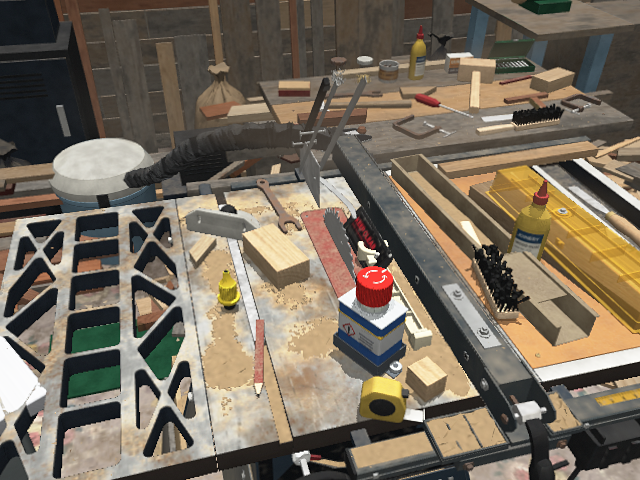

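View pics/top0.png

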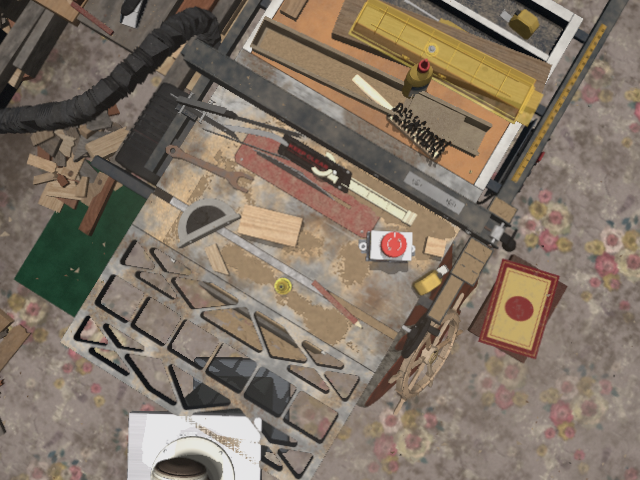

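The scene view shows the cap at about (375,287), the spout at (228,290) and the block at (277,255). In the top view the cap is at (393,244), the spout at (283,286) and the block at (270,226). The cradle's long side runs left-right (world y). Next I measure each of these.

```bash
cat > h.py <<'E'
from bench import *
import cv2, numpy as np
from scipy.spatial.transform import Rotation as R
def ray(d,uv):
    k=d["k1"]; q=(np.asarray(uv,float)-d["mtx"][:2,2])/d["mtx"][0,0]
    s=q.copy()
    for _ in range(20): s=q/(1+k*(s@s))
    v=R.from_quat(d["orientation"]).apply([*s,1.]); return np.array(d["position"]),v/np.linalg.norm(v)
def plane(d,uv,z):
    p,v=ray(d,uv); return p+v*(z-p[2])/v[2]
def two(d1,u1,d2,u2):
    p,v=ray(d1,u1); q,w=ray(d2,u2)
    s=np.linalg.lstsq(np.c_[v,-w],q-p,rcond=None)[0]
    a,b=p+s[0]*v,q+s[1]*w; return (a+b)/2,np.linalg.norm(a-b)
def proj(d,P):
    c=R.from_quat(d["orientation"]).inv().apply(np.asarray(P,float)-d["position"]); s=c[:2]/c[2]
    return s*(1+d["k1"]*(s@s))*d["mtx"][0,0]+d["mtx"][:2,2]
def mask(d,lo,hi,roi):
    x0,y0,x1,y1=roi; h=cv2.cvtColor(d["color"],cv2.COLOR_BGR2HSV); m=np.zeros(h.shape[:2],np.uint8)
    m[y0:y1,x0:x1]=cv2.inRange(h,np.array(lo),np.array(hi))[y0:y1,x0:x1]; return m
def big(m):
    m=cv2.morphologyEx(m,cv2.MORPH_CLOSE,np.ones((3,3)))
    c=cv2.findContours(m,cv2.RETR_EXTERNAL,cv2.CHAIN_APPROX_NONE)[0]
    return max(c,key=cv2.contourArea)
E
python3 - <<'E'
from h import *
t=get_image("top"); s=get_image("scene")
def red(d,roi): return mask(d,(0,150,90),(8,255,255),roi)|mask(d,(172,150,90),(180,255,255),roi)
for n,d,roi in(("t",t,(370,225,415,265)),("s",s,(345,255,405,315))):
    c=big(red(d,roi)); print(n,"cap",cv2.boundingRect(c),cv2.minEnclosingCircle(c),cv2.contourArea(c))
    if n=="t": print(plane(d,cv2.minEnclosingCircle(c)[0],156.5))
for n,d,roi in(("t",t,(265,270,300,302)),("s",s,(210,262,245,312))):
    c=big(mask(d,(22,150,90),(32,255,255),roi)); print(n,"spout",cv2.boundingRect(c),cv2.minEnclosingCircle(c))
    if n=="t": print([plane(d,cv2.minEnclosingCircle(c)[0],z) for z in(23,56)])
print("top blk")
cv2.imwrite("pics/a.png",np.hstack([cv2.resize(t["color"][195:260,225:310],None,fx=4.7,fy=4.7,interpolation=2),cv2.resize(t["color"][215:280,355:440],None,fx=4.7,fy=4.7,interpolation=2)]))
E
```

```text
t cap (381, 233, 25, 24) ((393.25, 244.0), 12.412291526794434) 420.0
[ 557.33384615 -446.62585482  156.5       ]
s cap (356, 266, 37, 41) ((373.56451416015625, 286.1129150390625), 21.230239868164062) 1222.5Traceback (most recent call last):
  File "<stdin>", line 8, in <module>
  File "h.py", line 24, in big
    return max(c,key=cv2.contourArea)
ValueError: max() iterable argument is empty
```

```bash
python3 - <<'E'
from h import *
t=get_image("top"); s=get_image("scene")
print("cap top/axis mid in scene",proj(s,(557,-447,156.5)),proj(s,(557,-447,138)))
for n,d,roi in(("t",t,(265,270,300,302)),("s",s,(210,262,245,312))):
    hsv=cv2.cvtColor(d["color"],cv2.COLOR_BGR2HSV); print(hsv[286,283] if n=="t" else hsv[290,228])
    c=big(mask(d,(20,170,60),(38,255,255),roi)); print(n,"spout",cv2.boundingRect(c),cv2.minEnclosingCircle(c))
    if n=="t": print([plane(d,cv2.minEnclosingCircle(c)[0],z) for z in(23,56)])
    else: 
        x,y,w,h=cv2.boundingRect(c); print("nozzle tip",x,y,w,h, c[c[:,0,1]==y][:,0,0].mean())
cv2.imwrite("pics/a.png",np.hstack([cv2.resize(d["color"][y:y+65,x:x+85],None,fx=4.7,fy=4.7,interpolation=2) for d,x,y in((t,225,195),(t,355,215))]))
E
```

```text
cap top/axis mid in scene [373.99522821 275.97854626] [373.16976191 285.36587437]
[ 26 115 129]Traceback (most recent call last):
  File "<stdin>", line 6, in <module>
  File "h.py", line 24, in big
    return max(c,key=cv2.contourArea)
ValueError: max() iterable argument is empty
```

```bash
python3 - <<'E'
from h import *
t=get_image("top"); s=get_image("scene")
print(cv2.cvtColor(t["color"],40)[286,272:295].tolist())
for n,d,roi in(("t",t,(265,270,300,302)),("s",s,(210,262,245,312))):
    c=big(mask(d,(20,130,80),(38,255,255),roi) if n=="s" else mask(d,(23,120,20),(40,255,255),roi)); print(n,"spout",cv2.boundingRect(c),cv2.minEnclosingCircle(c),cv2.contourArea(c))
    if n=="t":
        for z in(23,56): P=plane(d,cv2.minEnclosingCircle(c)[0],z); print(P)
        P=plane(d,cv2.minEnclosingCircle(c)[0],23); print([proj(s,(*P[:2],z)) for z in(23,82)])
cv2.imwrite("pics/a.png",np.hstack([cv2.resize(d["color"][y:y+65,x:x+w],None,fx=4,fy=4,interpolation=2) for d,x,y,w in((t,225,195,80),(t,355,215,80),(t,263,260,40))]))
E
```

```text
[[17, 68, 185], [17, 74, 162], [27, 117, 194], [28, 135, 217], [26, 142, 190], [23, 144, 158], [24, 136, 148], [25, 105, 124], [21, 42, 86], [17, 29, 80], [29, 90, 124], [26, 114, 130], [22, 135, 127], [23, 142, 147], [23, 144, 158], [25, 144, 186], [26, 137, 164], [26, 134, 154], [28, 136, 207], [28, 121, 173], [16, 54, 146], [17, 48, 175], [16, 45, 177]]
t spout (275, 278, 17, 16) ((282.79998779296875, 285.6000061035156), 8.22203540802002) 187.5
[ 461.3690885 -203.7657647   23.       ]
[ 462.06232853 -206.17146609   56.        ]
[array([228.82416409, 295.98130373]), array([226.16353597, 270.16990284])]
s spout (218, 270, 22, 36) ((227.5, 287.6428527832031), 17.70661163330078) 501.0
```

View pics/a.png

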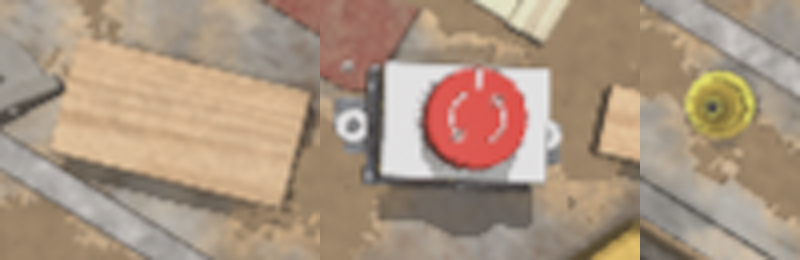

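Crop, left to right: the block's top corners are at full-image (246,204), (302,217), (295,246) and (238,232). The cap is centred in the second crop at (393,244). The spout in the third is upright at (283,286). The cap and spout positions agree in both views. Next is the block pose and a helper that gives shifts in tool axes.

```bash
cat >> h.py <<'E'
def yaw(r): return np.arctan2(*r.apply([1,0,0])[[1,0]])
def st():
    s=read_state(); r=R.from_quat(s["ee_rot"]); print("t %.2f"%s["clock"],"pos",s["position"].round(1),"yaw %.3f"%yaw(r),"tilt",r.apply([0,0,1])[:2].round(4),"q",s["joints"].round(2),"F",s["contact_force"].round(1),"M",s["wrist_torque"].round(2),"w %.1f g %.0f"%(s["gripper_width"],s["grasp_force"])); return s
def to(p):
    s=st(); d=R.from_quat(s["ee_rot"]).inv().apply(np.array(p)-s["position"]); print("tool shift",d.round(1)); return d
E
python3 - <<'E'
from h import *
t=get_image("top"); s=get_image("scene")
P=[plane(t,u,45) for u in((246.,204.2),(302.2,217.2),(294.7,246),(238,232.3))]
P=np.array(P); print(P.round(),P.mean(0)); print([np.linalg.norm(P[i]-P[(i+1)%4]).round(1) for i in range(4)]); e=P[1]-P[0]; print("long yaw",np.arctan2(e[1],e[0]))
print("scene check",[proj(s,p).round() for p in P])
to((557,-447,250))
E
```

```text
[[ 649. -115.   45.]
 [ 622. -247.   45.]
 [ 554. -231.   45.]
 [ 583.  -98.   45.]] [ 602.12791354 -172.58455445   45.        ]
[np.float64(134.9), np.float64(69.3), np.float64(136.0), np.float64(68.2)]
long yaw -1.7794676852047533
scene check [array([273., 223.]), array([310., 258.]), array([277., 270.]), array([243., 233.])]
t 0.50 pos [224.7 583.2 250. ] yaw -0.368 tilt [-0.     -0.0001] q [ 1.46  0.38  0.01 -0.   -1.19 -0.26] F [ 0.2 -0.2  0.3] M [ 0.04 -0.04  0.  ] w 85.5 g 0
tool shift [680.5 841.8   0. ]
```

Call:
{"name": "carry_out", "arguments": {"motion": [[0,0,0.17,36,44,0,1],[0,0,0.34,72,89,0,1],[0,0,0.51,108,133,0,1],[0,0,0.68,144,178,0,1],[0,0,0.85,180,222,0,1]]}}

```text
clock: 1.12
position: [313.1, 309.5, 250.3]
ee_rot: [0.819, -0.574, 0.0, -0.0]
contact_force: [1.2, 0.2, 1.2]
gripper_width: 85.4
grasp_force: 0.0
```

```bash
python3 -c "
from h import *
to((557,-447,250))"
```

```text
t 1.12 pos [313.1 309.5 250.3] yaw -1.223 tilt [0.0005 0.0007] q [ 1.15  0.06 -0.42  0.   -1.09 -0.8 ] F [1.2 0.2 1.2] M [-0.02 -0.12  0.01] w 85.4 g 0
tool shift [ 7.944e+02  2.870e+01 -1.000e-01]
```

Call:
{"name": "carry_out", "arguments": {"motion": [[0,0,0.15,57,2,0,1],[0,0,0.3,114,4,0,1],[0,0,0.45,171,6,0,1],[0,0,0.6,228,8,0,1],[0,0,0.75,285,10,0,1]]}}

```text
clock: 1.75
position: [402.3, 38.7, 250.6]
ee_rot: [-0.552, 0.834, -0.0, 0.001]
contact_force: [1.4, 0.9, 0.6]
gripper_width: 85.9
grasp_force: 0.0
```

```bash
python3 -c "
from h import *
to((557,-447,250))"
```

```text
t 1.75 pos [402.3  38.7 250.6] yaw -1.972 tilt [0.0017 0.0008] q [ 0.5  -0.01 -0.49  0.   -1.09 -0.9 ] F [1.4 0.9 0.6] M [ 0.05 -0.13  0.  ] w 85.9 g 0
tool shift [ 386.7 -332.1    0.5]
```

Call:
{"name": "carry_out", "arguments": {"motion": [[0,0,0,43,-37,0,1],[0,0,0,86,-74,0,1],[0,0,0,129,-111,0,1],[0,0,0,172,-148,0,1],[0,0,0,215,-185,0,1]]}}

```text
clock: 2.38
position: [489.9, -231.4, 250.3]
ee_rot: [-0.554, 0.833, -0.0, 0.0]
contact_force: [1.0, 0.7, -0.5]
gripper_width: 85.8
grasp_force: 0.0
```

Call:
{"name": "carry_out", "arguments": {"motion": [[0,0,0,43,-37,0,1],[0,0,0,86,-74,0,1],[0,0,0,129,-110,0,1],[0,0,0,161,-138,0,1],[0,0,0,161,-138,0,1]]}}

```text
clock: 3.0
position: [554.4, -433.8, 248.0]
ee_rot: [-0.552, 0.834, 0.001, -0.0]
contact_force: [-0.4, 0.5, 0.4]
gripper_width: 85.2
grasp_force: 0.0
```

```bash
python3 - <<'E'
from h import *
to((557,-447,250))
s=get_image("scene"); cv2.imwrite("pics/b.png",cv2.resize(s["color"][150:390,240:520],None,fx=2.5,fy=2.5))
E
```

```text
t 3.00 pos [ 554.4 -433.8  248. ] yaw -1.971 tilt [-0.0017  0.0007] q [-0.43  0.52  0.23  0.   -1.28  0.03] F [-0.4  0.5  0.4] M [0.08 0.03 0.03] w 85.2 g 0
tool shift [11.1 -7.6 -2. ]
```

View pics/b.png

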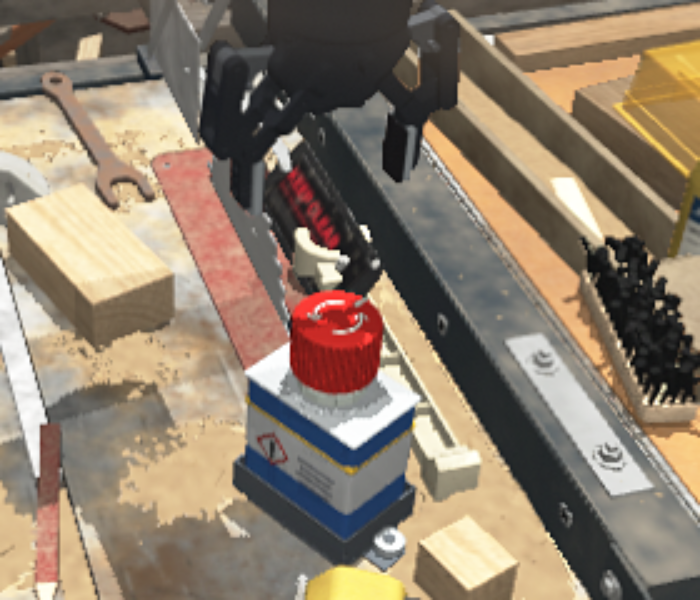

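The open gripper stands above and slightly behind the cap, whose centre is at (337,340) in this crop, and nothing is in the way. Centre over it and go down.

Call:
{"name": "carry_out", "arguments": {"motion": [[0,0,0,11,-7.6,20,1],[0,0,0,11,-7.6,60,1],[0,0,0,11,-7.6,85,1],[0,0,0,11,-7.6,85,1],[0,0,0,11,-7.6,85,1]]}}

```text
clock: 3.68
position: [557.8, -444.3, 166.2]
ee_rot: [-0.554, 0.832, -0.001, 0.0]
contact_force: [-0.3, -0.3, 0.1]
gripper_width: 85.6
grasp_force: 0.0
```

```bash
python3 - <<'E'
from h import *
to((557,-447,145))
E
```

```text
t 3.67 pos [ 557.8 -444.3  166.2] yaw -1.967 tilt [ 0.0013 -0.0014] q [-0.45  0.59  0.14  0.   -1.12  0.05] F [-0.3 -0.3  0.1] M [-0.04 -0.01 -0.02] w 85.6 g 0
tool shift [ 2.8 -0.2 21.2]
```

Call:
{"name": "carry_out", "arguments": {"motion": [[0,0,0,2,0,12,1],[0,0,0,2,0,21,1],[0,0,0,2,0,21,0.6],[0,0,0,2,0,21,0.4],[0,0,0,2,0,21,0.4]]}}

```text
clock: 4.3
position: [556.7, -446.3, 144.4]
ee_rot: [-0.554, 0.833, -0.0, 0.0]
contact_force: [-0.5, 0.6, 1.2]
gripper_width: 59.9
grasp_force: 0.0
```

```bash
python3 - <<'E'
from h import *
to((557,-447,145))
s=get_image("scene"); cv2.imwrite("pics/c.png",cv2.resize(s["color"][210:350,300:440],None,fx=4,fy=4,interpolation=2))
E
```

```text
t 4.30 pos [ 556.7 -446.3  144.4] yaw -1.968 tilt [ 0.0006 -0.0005] q [-0.45  0.61  0.12  0.   -1.08  0.05] F [-0.5  0.6  1.2] M [ 0.07 -0.03 -0.01] w 59.9 g 0
tool shift [ 0.5 -0.6 -0.6]
```

View pics/c.png

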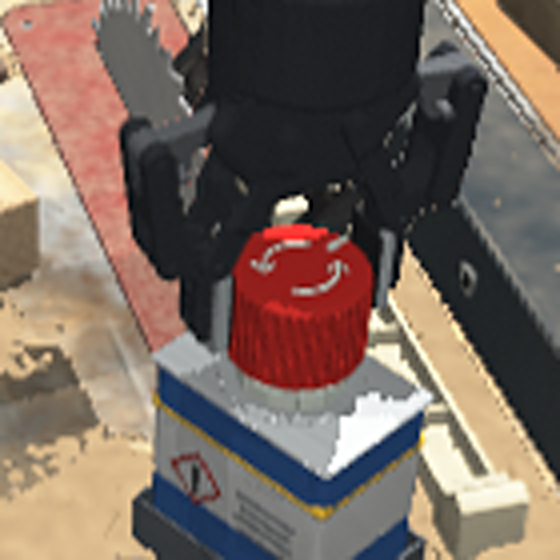

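The cap, at (300,305) in the crop, sits centred between the pads with 3 mm to spare on each side. Now grip it.

Call:
{"name": "carry_out", "arguments": {"motion": [[0,0,0,0,0,0,0],[0,0,0,0,0,0,-0.3],[0,0,0,0,0,0,-1],[0,0,0,0,0,0,-1],[0,0,0,0,0,0,-1]]}}

```text
clock: 4.97
position: [557.7, -446.8, 145.4]
ee_rot: [-0.554, 0.833, -0.002, 0.001]
contact_force: [3.2, -0.9, 5.0]
gripper_width: 53.1
grasp_force: 63.3
```

```bash
python3 -c "
from h import *
to((557,-447,145))"
```

```text
t 4.97 pos [ 557.7 -446.8  145.4] yaw -1.967 tilt [ 0.0034 -0.0023] q [-0.45  0.61  0.12  0.   -1.07  0.05] F [ 3.2 -0.9  5. ] M [-0.31 -1.08 -0.02] w 53.1 g 63
tool shift [0.5 0.5 0.4]
```

Call:
{"name": "carry_out", "arguments": {"motion": [[0,0,0,0,0,0.7,-1],[0,0,0,0,0,1.4,-1],[0,0,0,0,0,2.2,-1],[0,0,0,0,0,3,-1],[0,0,0,0,0,3,-1]]}}

```text
clock: 5.6
position: [557.6, -446.8, 143.4]
ee_rot: [-0.554, 0.832, -0.002, 0.001]
contact_force: [2.2, 0.6, 8.9]
gripper_width: 52.6
grasp_force: 63.6
```

```bash
python3 -c "
from h import *
to((557,-447,145))"
```

```text
t 5.60 pos [ 557.6 -446.8  143.4] yaw -1.967 tilt [ 0.0034 -0.0027] q [-0.45  0.61  0.11  0.   -1.07  0.05] F [2.2 0.6 8.9] M [-0.02 -0.82 -0.02] w 52.6 g 64
tool shift [ 0.4  0.5 -1.6]
```

Call:
{"name": "carry_out", "arguments": {"motion": [[0,0,0,0,0,0.5,-1],[0,0,0,0,0,1,-1],[0,0,0,0,0,1.5,-1],[0,0,0,0,0,2,-1],[0,0,0,0,0,2,-1]]}}

```text
clock: 6.22
position: [557.7, -446.7, 141.8]
ee_rot: [-0.554, 0.832, -0.002, 0.001]
contact_force: [2.1, 0.9, 9.9]
gripper_width: 52.8
grasp_force: 63.7
```

```bash
python3 -c "
from h import *
to((557,-447,145))"
```

```text
t 6.22 pos [ 557.7 -446.7  141.8] yaw -1.967 tilt [ 0.0036 -0.0029] q [-0.45  0.61  0.11  0.   -1.07  0.05] F [2.1 0.9 9.9] M [ 0.1  -0.66  0.04] w 52.8 g 64
tool shift [ 0.5  0.5 -3.2]
```

Call:
{"name": "carry_out", "arguments": {"motion": [[0,0,0,0,0,0.4,-1],[0,0,0,0,0,0.8,-1],[0,0,0,0,0,1.2,-1],[0,0,0,0,0,1.5,-1],[0,0,0,0,0,1.5,-1]]}}

```text
clock: 6.85
position: [557.7, -446.8, 140.7]
ee_rot: [-0.554, 0.832, -0.002, 0.001]
contact_force: [2.3, 0.3, 10.8]
gripper_width: 53.0
grasp_force: 63.8
```

```bash
python3 -c "
from h import *
to((557,-447,145))"
```

```text
t 6.85 pos [ 557.7 -446.8  140.7] yaw -1.967 tilt [ 0.0036 -0.0031] q [-0.45  0.61  0.11  0.   -1.06  0.05] F [ 2.3  0.3 10.8] M [ 0.21 -0.57  0.  ] w 53.0 g 64
tool shift [ 0.5  0.5 -4.3]
```

Call:
{"name": "carry_out", "arguments": {"motion": [[0,0,0,0,0,0.5,-1],[0,0,0,0,0,1,-1],[0,0,0,0,0,1.5,-1],[0,0,0,0,0,1.5,-1]]}}

```text
clock: 7.35
position: [557.7, -446.8, 139.4]
ee_rot: [-0.554, 0.832, -0.002, 0.001]
contact_force: [1.1, 1.8, 11.9]
gripper_width: 52.9
grasp_force: 63.9
```

Call:
{"name": "carry_out", "arguments": {"motion": [[0,0,0,0,0,0.5,-1],[0,0,0,0,0,1,-1],[0,0,0,0,0,1.5,-1],[0,0,0,0,0,1.5,-1]]}}

```text
clock: 7.85
position: [557.7, -446.8, 138.2]
ee_rot: [-0.554, 0.832, -0.002, 0.001]
contact_force: [1.7, 1.2, 12.9]
gripper_width: 52.9
grasp_force: 63.9
```

Call:
{"name": "carry_out", "arguments": {"motion": [[0,0,0,0,0,0.5,-1],[0,0,0,0,0,1,-1],[0,0,0,0,0,1.5,-1],[0,0,0,0,0,1.5,-1]]}}

```text
clock: 8.35
position: [557.7, -446.8, 137.1]
ee_rot: [-0.554, 0.832, -0.003, 0.001]
contact_force: [1.3, 2.3, 13.0]
gripper_width: 53.0
grasp_force: 64.0
```

Call:
{"name": "carry_out", "arguments": {"motion": [[0,0,0,0,0,0.5,-1],[0,0,0,0,0,1,-1],[0,0,0,0,0,1,-1]]}}

```text
clock: 8.72
position: [557.7, -446.8, 136.8]
ee_rot: [-0.554, 0.832, -0.003, 0.001]
contact_force: [1.1, 2.2, 16.0]
gripper_width: 52.8
grasp_force: 64.3
```

Bottomed: a 1 mm command moved it 0.3 mm and added 3 N. A little more brings it to about 18 N, then a first small turn. Anticlockwise from above is negative about tool z.

Call:
{"name": "carry_out", "arguments": {"motion": [[0,0,0,0,0,0.5,-1],[0,0,0,0,0,0.5,-1]]}}

```text
clock: 8.98
position: [557.7, -446.8, 136.8]
ee_rot: [-0.554, 0.832, -0.003, 0.001]
contact_force: [-0.3, 2.5, 16.2]
gripper_width: 53.0
grasp_force: 64.5
```

Call:
{"name": "carry_out", "arguments": {"motion": [[0,0,-0.03,0,0,0,-1],[0,0,-0.06,0,0,0,-1],[0,0,-0.08,0,0,0,-1],[0,0,-0.08,0,0,0,-1]]}}

```text
clock: 9.48
position: [557.5, -447.1, 136.8]
ee_rot: [-0.587, 0.809, -0.003, 0.0]
contact_force: [-0.6, 2.8, 15.7]
gripper_width: 52.8
grasp_force: 64.5
```

```bash
python3 -c "
from h import *
to((557,-447,145))"
```

```text
t 9.47 pos [ 557.5 -447.1  136.8] yaw -1.886 tilt [ 0.004  -0.0042] q [-0.45  0.62  0.11  0.   -1.06  0.13] F [-0.6  2.8 15.7] M [ 0.68  0.1  -0.06] w 52.8 g 64
tool shift [ 0.1  0.5 -8.2]
```

Call:
{"name": "carry_out", "arguments": {"motion": [[0,0,-0.05,0,0,0.5,-1],[0,0,-0.1,0,0,0.5,-1],[0,0,-0.15,0,0,0.5,-1],[0,0,-0.2,0,0,0.5,-1],[0,0,-0.2,0,0,0.5,-1]]}}

```text
clock: 10.1
position: [557.4, -447.6, 136.8]
ee_rot: [-0.665, 0.747, -0.003, -0.0]
contact_force: [-1.5, 1.7, 18.3]
gripper_width: 53.3
grasp_force: 64.5
```

```bash
python3 -c "
from h import *
to((557,-447,145))"
```

```text
t 10.10 pos [ 557.4 -447.6  136.8] yaw -1.686 tilt [ 0.004  -0.0051] q [-0.45  0.62  0.11  0.   -1.05  0.33] F [-1.5  1.7 18.3] M [0.44 0.29 0.04] w 53.3 g 65
tool shift [-0.5  0.4 -8.2]
```

Call:
{"name": "carry_out", "arguments": {"motion": [[0,0,-0.06,0,0,0,-1],[0,0,-0.12,0,0,0,-1],[0,0,-0.18,0,0,0,-1],[0,0,-0.24,0,0,0,-1],[0,0,-0.28,0,0,0,-1]]}}

```text
clock: 10.72
position: [557.2, -447.9, 136.8]
ee_rot: [0.763, -0.646, 0.003, 0.001]
contact_force: [-1.3, 0.4, 18.1]
gripper_width: 52.9
grasp_force: 64.6
```

```bash
python3 -c "
from h import *
to((557,-447,145))"
```

```text
t 10.72 pos [ 557.2 -447.9  136.8] yaw -1.406 tilt [ 0.004  -0.0054] q [-0.45  0.62  0.11  0.   -1.05  0.61] F [-1.3  0.4 18.1] M [ 0.12  0.37 -0.17] w 52.9 g 65
tool shift [-0.9  0.1 -8.2]
```

Call:
{"name": "carry_out", "arguments": {"motion": [[0,0,-0.03,0,0,0,-1],[0,0,-0.06,0,0,0,-1],[0,0,-0.06,0,0,0,-1]]}}

```text
clock: 11.1
position: [557.3, -447.9, 136.8]
ee_rot: [0.782, -0.624, 0.003, 0.001]
contact_force: [-2.2, -0.6, 17.4]
gripper_width: 52.9
grasp_force: 64.5
```

```bash
python3 -c "
from h import *
st()"
```

```text
t 11.10 pos [ 557.3 -447.9  136.8] yaw -1.347 tilt [ 0.004  -0.0055] q [-0.45  0.62  0.11  0.   -1.05  0.67] F [-2.2 -0.6 17.4] M [ 0.13  0.37 -0.03] w 52.9 g 65
```

Call:
{"name": "carry_out", "arguments": {"motion": [[0,0,-0.03,0,0,0,-1],[0,0,-0.06,0,0,0,-1],[0,0,-0.06,0,0,0,-1]]}}

```text
clock: 11.48
position: [557.2, -448.0, 136.8]
ee_rot: [0.8, -0.6, 0.003, 0.001]
contact_force: [-1.8, 0.3, 16.5]
gripper_width: 53.3
grasp_force: 64.5
```

```bash
python3 -c "
from h import *
st()"
```

```text
t 11.47 pos [ 557.2 -448.   136.8] yaw -1.287 tilt [ 0.004  -0.0055] q [-0.45  0.62  0.11  0.   -1.05  0.73] F [-1.8  0.3 16.5] M [ 0.13  0.4  -0.06] w 53.3 g 65
```

Call:
{"name": "carry_out", "arguments": {"motion": [[0,0,-0.03,0,0,0.2,-1],[0,0,-0.06,0,0,0.2,-1],[0,0,-0.06,0,0,0.2,-1]]}}

```text
clock: 11.85
position: [557.2, -448.0, 136.8]
ee_rot: [0.818, -0.576, 0.003, 0.001]
contact_force: [-1.4, 0.6, 17.2]
gripper_width: 53.1
grasp_force: 64.6
```

```bash
python3 -c "
from h import *
st()"
```

```text
t 11.85 pos [ 557.2 -448.   136.8] yaw -1.227 tilt [ 0.004  -0.0056] q [-0.45  0.62  0.11  0.   -1.05  0.79] F [-1.4  0.6 17.2] M [ 0.19  0.36 -0.07] w 53.1 g 65
```

Call:
{"name": "carry_out", "arguments": {"motion": [[0,0,-0.03,0,0,0,-1],[0,0,-0.06,0,0,0,-1],[0,0,-0.06,0,0,0,-1]]}}

```text
clock: 12.22
position: [557.2, -448.0, 136.7]
ee_rot: [0.835, -0.551, 0.003, 0.001]
contact_force: [-1.9, 0.7, 16.8]
gripper_width: 52.8
grasp_force: 64.6
```

```bash
python3 -c "
from h import *
st()"
```

```text
t 12.22 pos [ 557.2 -448.   136.7] yaw -1.167 tilt [ 0.0039 -0.0055] q [-0.45  0.62  0.11  0.   -1.05  0.85] F [-1.9  0.7 16.8] M [ 0.17  0.43 -0.06] w 52.8 g 65
```

Call:
{"name": "carry_out", "arguments": {"motion": [[0,0,-0.03,0,0,0.1,-1],[0,0,-0.06,0,0,0.1,-1],[0,0,-0.06,0,0,0.1,-1]]}}

```text
clock: 12.6
position: [557.2, -447.9, 136.7]
ee_rot: [0.851, -0.526, 0.003, 0.001]
contact_force: [-2.2, 1.4, 17.6]
gripper_width: 53.0
grasp_force: 64.6
```

```bash
python3 -c "
from h import *
st()"
```

```text
t 12.60 pos [ 557.2 -447.9  136.7] yaw -1.107 tilt [ 0.004  -0.0055] q [-0.45  0.62  0.11  0.   -1.05  0.91] F [-2.2  1.4 17.6] M [ 0.24  0.47 -0.02] w 53.0 g 65
```

Call:
{"name": "carry_out", "arguments": {"motion": [[0,0,-0.03,0,0,0,-1],[0,0,-0.06,0,0,0,-1],[0,0,-0.06,0,0,0,-1]]}}

```text
clock: 12.98
position: [557.1, -447.9, 136.7]
ee_rot: [0.866, -0.5, 0.003, 0.001]
contact_force: [-2.4, 0.0, 17.6]
gripper_width: 52.8
grasp_force: 64.6
```

```bash
python3 -c "
from h import *
st()"
```

```text
t 12.97 pos [ 557.1 -447.9  136.7] yaw -1.047 tilt [ 0.0039 -0.0055] q [-0.45  0.62  0.11  0.   -1.05  0.97] F [-2.4  0.  17.6] M [ 0.28  0.45 -0.08] w 52.8 g 65
```

Call:
{"name": "carry_out", "arguments": {"motion": [[0,0,-0.03,0,0,0,-1],[0,0,-0.06,0,0,0,-1],[0,0,-0.06,0,0,0,-1]]}}

```text
clock: 13.35
position: [557.0, -447.9, 136.7]
ee_rot: [0.881, -0.474, 0.003, 0.001]
contact_force: [-2.4, 1.1, 17.8]
gripper_width: 52.8
grasp_force: 64.6
```

```bash
python3 -c "
from h import *
st()"
```

```text
t 13.35 pos [ 557.  -447.9  136.7] yaw -0.987 tilt [ 0.0037 -0.0053] q [-0.45  0.62  0.11  0.   -1.05  1.03] F [-2.4  1.1 17.8] M [ 0.3   0.5  -0.08] w 52.8 g 65
```

Call:
{"name": "carry_out", "arguments": {"motion": [[0,0,-0.03,0,0,0,-1],[0,0,-0.06,0,0,0,-1],[0,0,-0.06,0,0,0,-1]]}}

```text
clock: 13.72
position: [557.0, -447.9, 136.8]
ee_rot: [0.895, -0.447, 0.003, 0.002]
contact_force: [-2.1, 0.8, 18.2]
gripper_width: 52.6
grasp_force: 64.6
```

```bash
python3 -c "
from h import *
st()"
```

```text
t 13.72 pos [ 557.  -447.9  136.8] yaw -0.927 tilt [ 0.0036 -0.0053] q [-0.45  0.62  0.11  0.   -1.05  1.09] F [-2.1  0.8 18.2] M [ 0.34  0.52 -0.05] w 52.6 g 65
```

Call:
{"name": "carry_out", "arguments": {"motion": [[0,0,-0.03,0,0,0,-1],[0,0,-0.06,0,0,0,-1],[0,0,-0.06,0,0,0,-1]]}}

```text
clock: 14.1
position: [556.9, -447.9, 136.7]
ee_rot: [0.908, -0.42, 0.003, 0.002]
contact_force: [-1.7, 1.4, 19.1]
gripper_width: 53.2
grasp_force: 64.6
```

```bash
python3 -c "
from h import *
st()"
```

```text
t 14.10 pos [ 556.9 -447.9  136.7] yaw -0.867 tilt [ 0.0034 -0.0052] q [-0.45  0.62  0.11  0.   -1.05  1.15] F [-1.7  1.4 19.1] M [ 0.36  0.57 -0.04] w 53.2 g 65
```

Call:
{"name": "carry_out", "arguments": {"motion": [[0,0,-0.03,0,0,-0.2,-1],[0,0,-0.06,0,0,-0.2,-1],[0,0,-0.06,0,0,-0.2,-1]]}}

```text
clock: 14.48
position: [556.8, -447.9, 136.8]
ee_rot: [0.92, -0.393, 0.002, 0.002]
contact_force: [-2.6, 0.4, 17.9]
gripper_width: 53.0
grasp_force: 64.6
```

```bash
python3 -c "
from h import *
st()"
```

```text
t 14.47 pos [ 556.8 -447.9  136.8] yaw -0.807 tilt [ 0.0032 -0.0051] q [-0.45  0.62  0.11  0.   -1.05  1.21] F [-2.6  0.4 17.9] M [ 0.26  0.6  -0.06] w 53.0 g 65
```

Call:
{"name": "carry_out", "arguments": {"motion": [[0,0,-0.03,0,0,0,-1],[0,0,-0.06,0,0,0,-1],[0,0,-0.06,0,0,0,-1]]}}

```text
clock: 14.85
position: [556.7, -447.9, 136.7]
ee_rot: [0.931, -0.365, 0.002, 0.002]
contact_force: [-1.7, 1.3, 18.9]
gripper_width: 53.3
grasp_force: 64.6
```

```bash
python3 -c "
from h import *
st()"
```

```text
t 14.85 pos [ 556.7 -447.9  136.7] yaw -0.747 tilt [ 0.003 -0.005] q [-0.45  0.62  0.11  0.   -1.05  1.27] F [-1.7  1.3 18.9] M [ 0.28  0.67 -0.01] w 53.3 g 65
```

Call:
{"name": "carry_out", "arguments": {"motion": [[0,0,-0.03,0,0,-0.2,-1],[0,0,-0.06,0,0,-0.2,-1],[0,0,-0.06,0,0,-0.2,-1]]}}

```text
clock: 15.22
position: [556.7, -447.9, 136.8]
ee_rot: [0.942, -0.337, 0.002, 0.002]
contact_force: [-3.5, 0.9, 17.9]
gripper_width: 53.0
grasp_force: 64.5
```

```bash
python3 -c "
from h import *
st();st()"
```

```text
t 15.22 pos [ 556.7 -447.9  136.8] yaw -0.687 tilt [ 0.0028 -0.0049] q [-0.45  0.62  0.11  0.   -1.06  1.33] F [-3.5  0.9 17.9] M [ 0.18  0.64 -0.06] w 53.0 g 65
t 15.22 pos [ 556.7 -447.9  136.8] yaw -0.687 tilt [ 0.0028 -0.0049] q [-0.45  0.62  0.11  0.   -1.06  1.33] F [-3.5  0.9 17.9] M [ 0.18  0.64 -0.06] w 53.0 g 65
```

Call:
{"name": "carry_out", "arguments": {"motion": [[0,0,-0.03,0,0,0,-1],[0,0,-0.05,0,0,0,-1],[0,0,-0.05,0,0,0,-1]]}}

```text
clock: 15.6
position: [556.5, -447.8, 136.7]
ee_rot: [0.95, -0.314, 0.002, 0.002]
contact_force: [-3.1, 0.8, 17.8]
gripper_width: 53.0
grasp_force: 64.7
```

```bash
python3 - <<'E'
from h import *
st()
s=get_image("scene"); cv2.imwrite("pics/d.png",cv2.resize(s["color"][210:350,300:440],None,fx=4,fy=4,interpolation=2))
E
```

```text
t 15.60 pos [ 556.5 -447.8  136.7] yaw -0.638 tilt [ 0.0026 -0.0045] q [-0.45  0.62  0.11  0.   -1.06  1.38] F [-3.1  0.8 17.8] M [ 0.25  0.74 -0.29] w 53.0 g 65
```

View pics/d.png

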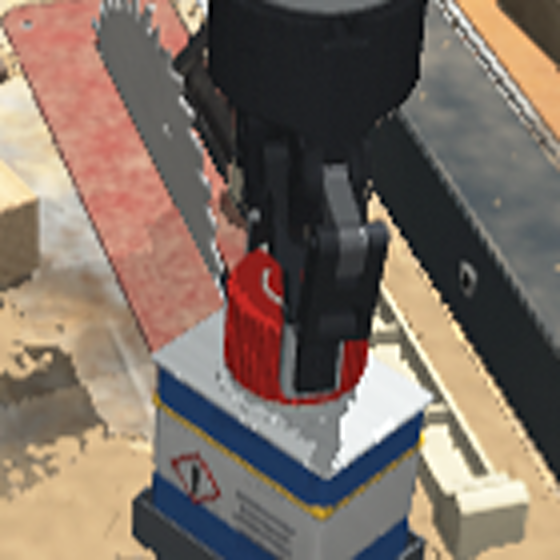

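Mz jumped from about -0.06 to -0.29 N m, so the stop is just met at 1.33 rad. The picture shows the cap at (295,330) still held and low on the neck. I ease the turn slightly and lift.

Call:
{"name": "carry_out", "arguments": {"motion": [[0,0,0.015,0,0,-2,-1],[0,0,0.015,0,0,-6,-1],[0,0,0.015,0,0,-12,-1],[0,0,0.015,0,0,-20,-1],[0,0,0.015,0,0,-30,-1]]}}

```text
clock: 16.27
position: [554.8, -445.8, 159.3]
ee_rot: [0.947, -0.321, -0.002, -0.001]
contact_force: [1.0, 1.0, -1.4]
gripper_width: 52.9
grasp_force: 63.7
```

```bash
python3 -c "
from h import *
st()"
```

```text
t 16.27 pos [ 554.8 -445.8  159.3] yaw -0.654 tilt [-0.0042  0.0029] q [-0.45  0.6   0.13 -0.   -1.11  1.37] F [ 1.   1.  -1.4] M [-0.03  0.05 -0.03] w 52.9 g 64
```

Call:
{"name": "carry_out", "arguments": {"motion": [[0,0,0,0,0,-25,-1],[0,0,0,0,0,-50,-1],[0,0,0,0,0,-60,-1],[0,0,0,0,0,-60,-1]]}}

```text
clock: 16.77
position: [556.2, -445.4, 220.6]
ee_rot: [0.947, -0.321, -0.001, -0.001]
contact_force: [0.4, 0.3, -1.8]
gripper_width: 53.5
grasp_force: 63.7
```

```bash
python3 -c "
from h import *
to((602,-173,200))"
```

```text
t 16.77 pos [ 556.2 -445.4  220.6] yaw -0.653 tilt [-0.0009  0.0017] q [-0.45  0.55  0.21 -0.   -1.23  1.37] F [ 0.4  0.3 -1.8] M [ 0.02 -0.02 -0.02] w 53.5 g 64
tool shift [-129.  -244.2   21. ]
```

Call:
{"name": "carry_out", "arguments": {"motion": [[0,0,0,-25,-47,0,-1],[0,0,0,-50,-95,0,-1],[0,0,0,-75,-142,5,-1],[0,0,0,-100,-190,15,-1],[0,0,0,-125,-237,20,-1]]}}

```text
clock: 17.4
position: [599.8, -179.7, 198.6]
ee_rot: [0.947, -0.321, -0.002, 0.0]
contact_force: [1.5, 0.1, -0.4]
gripper_width: 53.0
grasp_force: 63.7
```

Call:
{"name": "carry_out", "arguments": {"motion": [[0,0,0,-4,-7,20,-1],[0,0,0,-4,-7,60,-1],[0,0,0,-4,-7,95,-1],[0,0,0,-4,-7,95,-1],[0,0,0,-4,-7,95,-1]]}}

```text
clock: 18.02
position: [602.6, -174.1, 106.7]
ee_rot: [0.947, -0.32, 0.0, 0.0]
contact_force: [0.4, 0.5, 0.1]
gripper_width: 53.1
grasp_force: 63.7
```

```bash
python3 - <<'E'
from h import *
to((602,-173,71))
s=get_image("scene"); t=get_image("top")
cv2.imwrite("pics/e.png",np.hstack([cv2.resize(s["color"][150:310,200:340],(490,560),interpolation=2),cv2.resize(t["color"][180:270,225:275],(310,560),interpolation=2)]))
E
```

```text
t 18.02 pos [ 602.6 -174.1  106.7] yaw -0.652 tilt [ 0.0005 -0.0005] q [-0.02  0.52 -0.17  0.   -0.89  0.94] F [0.4 0.5 0.1] M [-0.02 -0.05 -0.02] w 53.1 g 64
tool shift [-1.2 -0.5 35.7]
```

View pics/e.png

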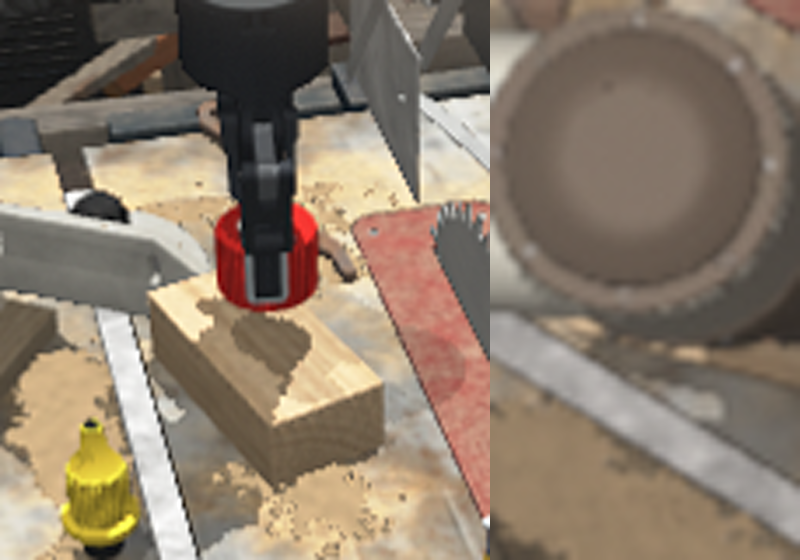

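The scene crop shows the cap at (267,260) hanging upright above the middle of the block's top, with clear wood all round its shadow. Lower until it touches.

Call:
{"name": "carry_out", "arguments": {"motion": [[0,0,0,-0.5,-0.5,15,-1],[0,0,0,-0.5,-0.5,25,-1],[0,0,0,-0.5,-0.5,31,-1],[0,0,0,-0.5,-0.5,33,-1],[0,0,0,-0.5,-0.5,33,-1]]}}

```text
clock: 18.75
position: [602.2, -173.3, 73.0]
ee_rot: [0.947, -0.321, -0.0, 0.0]
contact_force: [0.4, -0.1, -1.4]
gripper_width: 52.9
grasp_force: 63.7
```

Call:
{"name": "carry_out", "arguments": {"motion": [[0,0,0,0,0,0.7,-1],[0,0,0,0,0,1.4,-1],[0,0,0,0,0,1.4,-1]]}}

```text
clock: 19.12
position: [602.1, -173.2, 71.8]
ee_rot: [0.947, -0.321, 0.0, -0.0]
contact_force: [-0.1, 1.0, -1.0]
gripper_width: 52.9
grasp_force: 63.7
```

Call:
{"name": "carry_out", "arguments": {"motion": [[0,0,0,0,0,0.5,-1],[0,0,0,0,0,1,-1],[0,0,0,0,0,1,-1]]}}

```text
clock: 19.5
position: [602.2, -173.3, 71.4]
ee_rot: [0.947, -0.321, 0.0, 0.0]
contact_force: [-1.5, 0.4, 4.2]
gripper_width: 53.0
grasp_force: 64.2
```

Call:
{"name": "carry_out", "arguments": {"motion": [[0,0,0,0,0,0.4,-1],[0,0,0,0,0,0.7,-1],[0,0,0,0,0,0.7,-1]]}}

```text
clock: 19.88
position: [602.2, -173.3, 71.4]
ee_rot: [0.947, -0.32, 0.0, 0.0]
contact_force: [-2.7, 0.1, 7.9]
gripper_width: 52.9
grasp_force: 64.5
```

Call:
{"name": "carry_out", "arguments": {"motion": [[0,0,0,0,0,-1,-1],[0,0,0,0,0,-1,0.6],[0,0,0,0,0,-1,1],[0,0,0,0,0,-1,1],[0,0,0,0,0,-1,1]]}}

```text
clock: 20.5
position: [602.1, -173.2, 70.8]
ee_rot: [0.947, -0.321, -0.0, 0.0]
contact_force: [0.0, -0.8, 0.6]
gripper_width: 85.4
grasp_force: 0.0
```

Call:
{"name": "carry_out", "arguments": {"motion": [[0,0,0,0,0,-15,1],[0,0,0,0,0,-45,1],[0,0,0,0,0,-80,1],[0,0,0,0,0,-110,1],[0,0,0,0,0,-120,1]]}}

```text
clock: 21.12
position: [603.2, -173.4, 194.4]
ee_rot: [0.947, -0.321, 0.003, -0.001]
contact_force: [-0.0, 0.7, 0.1]
gripper_width: 85.3
grasp_force: 0.0
```

```bash
python3 -c "
from h import *
to((461,-204,190))"
```

```text
t 21.12 pos [ 603.2 -173.4  194.4] yaw -0.653 tilt [ 0.0055 -0.0006] q [-0.02  0.43 -0.07  0.   -1.07  0.94] F [-0.   0.7  0.1] M [ 0.02  0.01 -0.02] w 85.3 g 0
tool shift [-94.4 110.7   3.6]
```

Call:
{"name": "carry_out", "arguments": {"motion": [[0,0,0,-30,36,0,1],[0,0,0,-60,72,0,1],[0,0,0,-90,106,0,1],[0,0,0,-94,111,30,1],[0,0,0,-94,111,60,1]]}}

```text
clock: 21.75
position: [458.9, -204.5, 130.7]
ee_rot: [0.947, -0.321, 0.0, -0.0]
contact_force: [0.7, 0.2, 0.1]
gripper_width: 85.0
grasp_force: 0.0
```

```bash
python3 - <<'E'
from h import *
to((461,-204,44))
s=get_image("scene"); t=get_image("top")
cv2.imwrite("pics/f.png",cv2.resize(s["color"][170:330,180:330],(560,600),interpolation=2))
c=big(mask(s,(20,130,80),(38,255,255),(205,255,250,312))); print(cv2.boundingRect(c),proj(s,(461,-204,82)),proj(s,(461,-204,23)))
E
```

```text
t 21.75 pos [ 458.9 -204.5  130.7] yaw -0.654 tilt [0.0009 0.0002] q [-0.1   0.3  -0.45 -0.   -0.81  1.01] F [0.7 0.2 0.1] M [-0.01 -0.03  0.01] w 85.0 g 0
tool shift [ 1.3 -1.6 86.7]
(217, 270, 23, 36) [226.07940726 270.32691628] [228.74360393 296.14169819]
```

View pics/f.png

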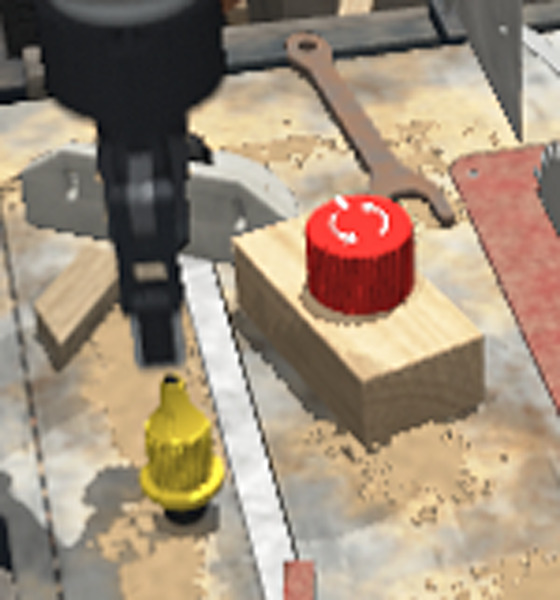

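The cap stands upright on the middle of the block, at (360,255) in the crop. The spout, at (180,450), is directly under the gripper. Go down and grip it.

Call:
{"name": "carry_out", "arguments": {"motion": [[0,0,0,1,-1.5,40,1],[0,0,0,1,-1.5,75,1],[0,0,0,1,-1.5,86,0.8],[0,0,0,1,-1.5,86,0.4],[0,0,0,1,-1.5,86,0.2]]}}

```text
clock: 22.48
position: [462.9, -203.9, 46.5]
ee_rot: [0.947, -0.32, 0.001, -0.0]
contact_force: [-0.1, 0.4, -0.6]
gripper_width: 50.9
grasp_force: 0.0
```

Call:
{"name": "carry_out", "arguments": {"motion": [[0,0,0,0,0,0,-0.1],[0,0,0,0,0,0,-0.3],[0,0,0,0,0,0,-1],[0,0,0,0,0,0,-1],[0,0,0,0,0,0,-1]]}}

```text
clock: 23.1
position: [462.2, -204.0, 46.0]
ee_rot: [0.947, -0.32, 0.001, 0.0]
contact_force: [-1.6, -0.4, 7.0]
gripper_width: 28.5
grasp_force: 58.8
```

```bash
python3 -c "
from h import *
st()"
```

```text
t 23.10 pos [ 462.2 -204.    46. ] yaw -0.652 tilt [ 0.0013 -0.0006] q [-0.09  0.44 -0.53  0.   -0.6   1.01] F [-1.6 -0.4  7. ] M [-0.19  0.47  0.  ] w 28.5 g 59
```

Call:
{"name": "carry_out", "arguments": {"motion": [[0,0,0,0,0,-20,-1],[0,0,0,0,0,-60,-1],[0,0,0,0,0,-110,-1],[0,0,0,0,0,-160,-1],[0,0,0,0,0,-175,-1]]}}

```text
clock: 23.72
position: [463.0, -203.9, 223.4]
ee_rot: [0.947, -0.321, 0.003, -0.001]
contact_force: [-0.2, -0.5, 0.1]
gripper_width: 28.1
grasp_force: 59.1
```

```bash
python3 -c "
from h import *
to((557,-447,220))"
```

```text
t 23.73 pos [ 463.  -203.9  223.4] yaw -0.653 tilt [ 0.0067 -0.0009] q [-0.09  0.2  -0.32  0.   -1.04  1.01] F [-0.2 -0.5  0.1] M [0.03 0.07 0.  ] w 28.1 g 59
tool shift [222.2 136.1   4.3]
```

Call:
{"name": "carry_out", "arguments": {"motion": [[0,0,0,46,28,2,-1],[0,0,0,92,56,2,-1],[0,0,0,138,85,2,-1],[0,0,0,184,113,2,-1],[0,0,0,222,136,2,-1]]}}

```text
clock: 24.35
position: [555.4, -448.1, 215.6]
ee_rot: [0.947, -0.321, -0.002, -0.001]
contact_force: [0.5, 0.7, -0.3]
gripper_width: 28.4
grasp_force: 59.2
```

Call:
{"name": "carry_out", "arguments": {"motion": [[0,0,0,0,0,0,-1],[0,0,0,0,0,0,-1],[0,0,0,0,0,0,-1]]}}

```text
clock: 24.72
position: [555.2, -445.5, 218.0]
ee_rot: [0.947, -0.32, -0.0, -0.0]
contact_force: [0.2, -0.1, -1.2]
gripper_width: 28.7
grasp_force: 59.2
```

```bash
python3 - <<'E'
from h import *
to((557,-447,200))
s=get_image("scene"); cv2.imwrite("pics/scene_g.png",s["color"])
cv2.imwrite("pics/g.png",cv2.resize(s["color"][210:330,310:440],(650,600),interpolation=2))
p=st()["position"]
print("TCP axis proj z=neckrim",proj(s,(p[0],p[1],134)),proj(s,(557,-447,134)),"flange",proj(s,(p[0],p[1],p[2]-23)))
E
```

```text
t 24.73 pos [ 555.2 -445.5  218. ] yaw -0.652 tilt [-0.0005  0.0006] q [-0.45  0.55  0.21 -0.   -1.22  1.37] F [ 0.2 -0.1 -1.2] M [-0.03 -0.05 -0.  ] w 28.7 g 59
tool shift [ 2.4  0.1 18. ]
t 24.77 pos [ 555.4 -445.5  218.4] yaw -0.652 tilt [0.0001 0.0002] q [-0.45  0.55  0.21 -0.   -1.22  1.37] F [-0.1  1.2 -0.4] M [ 0.04 -0.    0.05] w 28.3 g 59
TCP axis proj z=neckrim [371.5563133  287.40424885] [372.99417585 287.36575085] flange [374.30683539 255.51650601]
```

View pics/g.png

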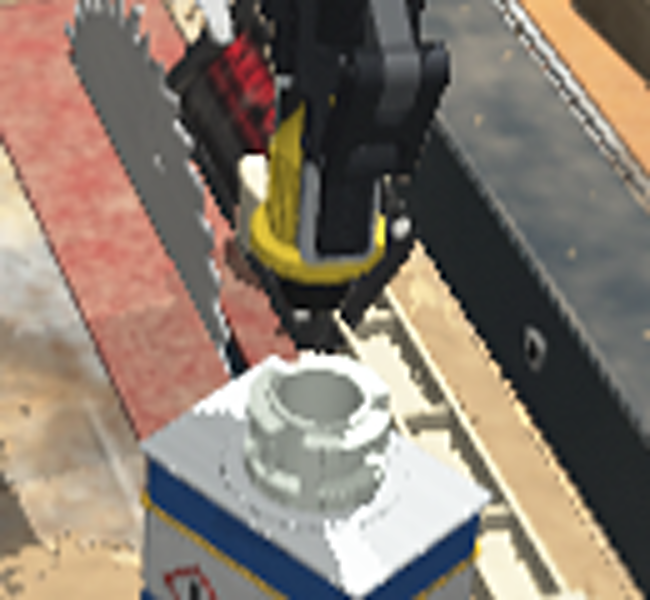

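The crop shows the open neck, with its bore centre near (320,395), full-image (374,289). The spout above it hangs upright and has its flange centred near (318,255). Together with the cap-turn data this puts the mouth at about (557.3,-448.1), and the spout about 0.8 mm behind the TCP in tool x. Shift and lower to just above the rim.

Call:
{"name": "carry_out", "arguments": {"motion": [[0,0,0,4,0.8,10,-1],[0,0,0,4,0.8,22,-1],[0,0,0,4,0.8,32,-1],[0,0,0,4,0.8,32,-1],[0,0,0,4,0.8,32,-1]]}}

```text
clock: 25.4
position: [558.3, -449.9, 186.2]
ee_rot: [0.947, -0.321, 0.0, 0.0]
contact_force: [0.5, 0.9, -0.6]
gripper_width: 28.6
grasp_force: 59.2
```

```bash
python3 - <<'E'
from h import *
to((558,-448.6,160))
s=get_image("scene")
cv2.imwrite("pics/k.png",cv2.resize(s["color"][235:315,330:420],(720,640)[:2] if 0 else (675,600),interpolation=2))
E
```

```text
t 25.40 pos [ 558.3 -449.9  186.2] yaw -0.653 tilt [ 0.0001 -0.0004] q [-0.45  0.58  0.18  0.   -1.16  1.37] F [ 0.5  0.9 -0.6] M [-0.05  0.01 -0.02] w 28.6 g 59
tool shift [-1.  -0.9 26.2]
```

View pics/k.png

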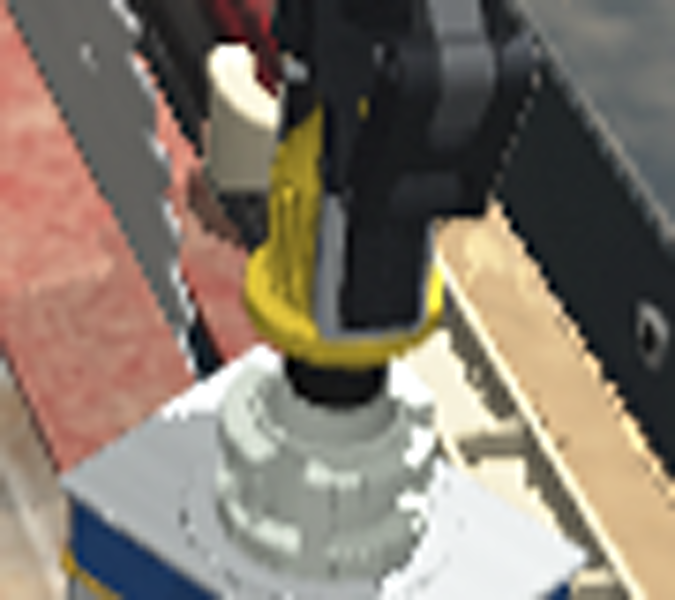

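The plug, at columns 284–388, is just above the bore, about 1 mm right of the neck's centre, which agrees with the measured TCP. Correct by 1 mm and lower gently.

Call:
{"name": "carry_out", "arguments": {"motion": [[0,0,0,-0.9,-0.8,0,-1],[0,0,0,-0.9,-0.8,3,-1],[0,0,0,-0.9,-0.8,6,-1],[0,0,0,-0.9,-0.8,8,-1],[0,0,0,-0.9,-0.8,8,-1]]}}

```text
clock: 26.08
position: [557.8, -448.5, 177.6]
ee_rot: [0.947, -0.321, -0.0, -0.0]
contact_force: [-0.7, 1.0, -0.2]
gripper_width: 28.2
grasp_force: 59.2
```

```bash
python3 -c "
from h import *
to((558,-448.6,160))"
```

```text
t 26.07 pos [ 557.8 -448.5  177.6] yaw -0.653 tilt [-0.0005  0.0003] q [-0.45  0.59  0.16 -0.   -1.15  1.37] F [-0.7  1.  -0.2] M [ 0.02 -0.03  0.09] w 28.2 g 59
tool shift [ 0.2 -0.  17.6]
```

No contact yet at 2 mm below rim height, so it is in the bore. Continue.

Call:
{"name": "carry_out", "arguments": {"motion": [[0,0,0,0,0,1.5,-1],[0,0,0,0,0,3,-1],[0,0,0,0,0,4.5,-1],[0,0,0,0,0,6,-1],[0,0,0,0,0,6,-1]]}}

```text
clock: 26.7
position: [557.8, -448.5, 171.8]
ee_rot: [0.947, -0.321, -0.0, -0.0]
contact_force: [-0.0, 0.2, -0.8]
gripper_width: 28.4
grasp_force: 59.2
```

```bash
python3 -c "
from h import *
to((558,-448.6,160))"
```

```text
t 26.70 pos [ 557.8 -448.5  171.8] yaw -0.653 tilt [-0.0003  0.0002] q [-0.45  0.59  0.16 -0.   -1.13  1.37] F [-0.   0.2 -0.8] M [-0.08  0.03 -0.06] w 28.4 g 59
tool shift [ 0.2  0.  11.8]
```

Call:
{"name": "carry_out", "arguments": {"motion": [[0,0,0,0,0,3,-1],[0,0,0,0,0,6,-1],[0,0,0,0,0,9,-1],[0,0,0,0,0,10.5,-1],[0,0,0,0,0,10.5,-1]]}}

```text
clock: 27.32
position: [557.8, -448.5, 161.3]
ee_rot: [0.947, -0.321, -0.0, -0.0]
contact_force: [0.1, 0.0, -0.7]
gripper_width: 28.6
grasp_force: 59.2
```

Call:
{"name": "carry_out", "arguments": {"motion": [[0,0,0,0,0,0.7,-1],[0,0,0,0,0,1.4,-1],[0,0,0,0,0,2,-1],[0,0,0,0,0,2,-1]]}}

```text
clock: 27.82
position: [558.0, -448.6, 160.3]
ee_rot: [0.947, -0.321, 0.0, 0.0]
contact_force: [-0.4, 1.4, 3.2]
gripper_width: 28.0
grasp_force: 59.2
```

```bash
python3 -c "
from h import *
to((558,-448.6,160))"
```

```text
t 27.82 pos [ 558.  -448.6  160.3] yaw -0.653 tilt [ 0.0005 -0.0005] q [-0.45  0.6   0.14  0.   -1.11  1.37] F [-0.4  1.4  3.2] M [0.33 0.24 0.01] w 28.0 g 59
tool shift [-0.   0.   0.3]
```

The flange met the rim at TCP 160, as predicted. A small extra press, then release and withdraw straight up.

Call:
{"name": "carry_out", "arguments": {"motion": [[0,0,0,0,0,1,-1],[0,0,0,0,0,1,-1],[0,0,0,0,0,0,0],[0,0,0,0,0,0,0.9],[0,0,0,0,0,0,1]]}}

```text
clock: 28.45
position: [557.8, -448.5, 159.0]
ee_rot: [0.947, -0.321, -0.0, -0.0]
contact_force: [0.8, 0.7, -0.2]
gripper_width: 76.7
grasp_force: 0.0
```

Call:
{"name": "carry_out", "arguments": {"motion": [[0,0,0,0,0,0,1],[0,0,0,0,0,-15,1],[0,0,0,0,0,-50,1],[0,0,0,0,0,-90,1],[0,0,0,0,0,-120,1]]}}

```text
clock: 29.08
position: [558.2, -448.9, 283.3]
ee_rot: [0.947, -0.321, 0.002, 0.001]
contact_force: [-0.4, -0.2, -0.6]
gripper_width: 85.3
grasp_force: 0.0
```

Call:
{"name": "carry_out", "arguments": {"motion": [[0,0,0,0,0,0,1],[0,0,0,0,0,0,1]]}}

```text
clock: 29.32
position: [557.7, -448.2, 279.4]
ee_rot: [0.947, -0.321, -0.0, -0.0]
contact_force: [0.2, 0.6, -0.6]
gripper_width: 85.8
grasp_force: 0.0
```

```bash
python3 - <<'E'
from h import *
st()
s=get_image("scene")
cv2.imwrite("pics/z.png",cv2.resize(s["color"][190:420,190:460],None,fx=2.5,fy=2.5,interpolation=2))
print(proj(s,(557.3,-448.1,137)),proj(s,(557.3,-448.1,196)))
E
```

```text
t 29.32 pos [ 557.7 -448.2  279.4] yaw -0.653 tilt [-0.0001  0.0007] q [-0.45  0.53  0.32 -0.   -1.36  1.37] F [ 0.2  0.6 -0.6] M [-0.04  0.01  0.03] w 85.8 g 0
[373.81049987 286.11249528] [376.5489173  255.37961899]
```

View pics/z.png

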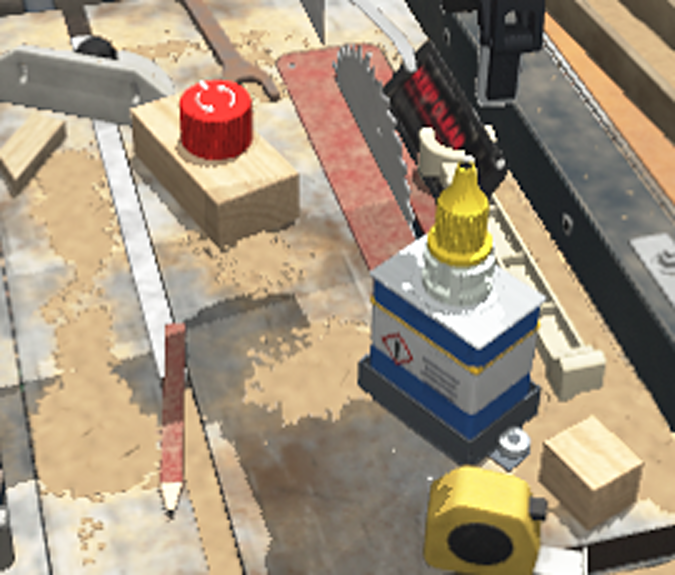

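The final view shows the spout upright with its flange on the neck's rim, at (462,245), and its tip at (466,165), where the projection puts it. The cap stands on the block at (215,120) and everything else is where it was.

```bash
python3 -c "
from bench import *
print(job_done())"
```

```text
the job is handed in; nothing more can be done
None
```

The can is open, the cap stands upright on the wooden block, the spout is upright and fully home in the can's mouth, nothing else was moved, and the job is handed in at about 29 s; no verdict came back.

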